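Open the handleless supply cupboard

ROBOT

A 6-joint arm with a two-finger parallel gripper is mounted at the origin on a cart in front of the work surface, level with it; the furniture and walls round the work are solid. World frame = base frame: x ahead of the robot, y to its left, z up, the work surface at z = 0. Lengths are in m, angles in rad, forces in N, time in s.
With the tool pointing down it reaches from about 0.375 to 0.9 m from the base axis. Payload 3.1 kg.
Tool frame: the origin (TCP) lies midway between the tips of the shut fingers; the grasp point (between the pads) lies 19 mm behind it; z points along the fingers, y is the direction in which the jaws open and shut (so a half turn about z gives the same grasp; the last joint's range is limited). The gripper opens to 85 mm and grips with 20 to 120 N. Pads are 22 mm wide; open, the fingers measure 114 mm over their backs; the gripper's body (76 mm by 85 mm) begins 54 mm behind the grasp point. The pads swing forward as they close: fully open they stand 13 mm farther back than shut.
Start: joints at [1.125, 0.527, 1.433, -0, 1.181, -0.178], TCP at [0.165, 0.603, 0.231] pointing down, gripper open.
Joint ranges: [-3.08, 3.08], [-0.75, 2.2], [0.22, 2.44], [-1.43, 4.57], [0, 2.65], [-2.85, 2.85]. Speed limits (rad/s): [2.79, 2.79, 3.14, 3.14, 3.14, 3.14].

INTERFACE

Orientations are given as a unit quaternion [x, y, z, w].
In Python, from station import manip gives the robot as it stands. The module is installed in compiled form; this text tells all that it offers.
- The arm moves only by the tool drive_tool, never from a script. Its argument "deltas" is one flat list of numbers, 4 for each row, row after row: the shift along the tool's x, y, z in cm, then the turn about the tool's z in degrees. A call has 1 to 12 rows; each row is the pose to reach, as a shift and turn from the pose measured when the call began, along the tool's axes at that moment; what a row does not reach only later rows make up. A row lasts 1/10 s, in which the tool goes at most 50 mm and 8.59 degrees, less where a joint would pass 70% of its speed; a pose out of reach is approached as far as the arm can. A call with a gripper value outside its range is refused whole. "hand" is the finger opening in cm, from 0 to 8.54, set as the call begins (left out, the last holds). The fingers move at their own pace and stop on an object; "squeeze" is the grip in N (left out, the last holds). Time passes only in rows, so rows that repeat a pose let the fingers close. It gives the time, the measured TCP pose, the force and the opening at its end, in the units of the state.
- manip.sense(): the state, without advancing time (a new reading comes with each control period).
- manip.snapshot(name): name is "side" or "top"; returns a dict with "frame" (480x640x3 uint8, red, green, blue), "depth" (480x640 float32, m along the optical axis (not along the pixel's ray), 0 where there is no reading), "fx", "fy", "cx", "cy" (pixels), "R" (3x3) and "t" (3): a world point X has camera coordinates R X + t. Camera axes: x right, y down, z forward; pixel columns grow to the right and rows downward; lengths in m; the calibration is good to about 2 mm. A picture is of the moment at which its call begins.
- manip.sign_off(): hands the job in, once; it reports no verdict.
The state is a dict: "t": time; "q": joint angles; "qd": joint speeds; "tau": joint torques, N m; "tcp_pos": TCP position; "tool_rot": TCP orientation; "force": force on the tool from outside, world axes, zero at the start; "ft_torque": the same for the moment, N m; "finger_gap": opening from 0.0 (shut) to 1.0 (fully open).
Only numpy, scipy, OpenCV 4.12 (cv2) and the standard library are available. Lean on these libraries where they do the work, as an engineer would, in place of code of your own. Each camera call takes 0.05 s, during which the arm holds its last target.

TASK

Open the small cupboard so that the pot of dowels in it can be reached: its door has no handle, so press it inward beside its free edge until the push catch lets go, take the fingertip away so that the spring throws it ajar, then swing it wide open, about square to the cupboard, with a fingertip behind it. The small carton stands in the way of the swing: slide it along the table, out of the door's path, before the door can touch it. Grip nothing, do not lift or tip the carton, and leave the other things where they lie.

Things in the scene. Friction and masses are not known exactly. Their poses are not given: they have to be found in the camera images.
- cupboard: Small dark cupboard, fixed, 170 deep x 240 wide x 264 mm high, its front covered by one smooth handleless door. Origin: centre of its underside, on the table; x points from front to back, y to the hinge side (left as one faces the door), z up. Shut door: outer face at x = -108.5 mm, inner face at x = -90.5 mm; carcass front edges at x = -85 mm, so the door stands 5.5 mm off them.
- door (a joint): Door angle (rad): 0 = shut, held by its push catch; negative = pressed in (hard stop -0.024); positive = open (1.57 = square to the front, stop 1.75). Pressed to -0.02 (4 mm and 3 to 4 N at 200 mm from the hinge) and let go, it springs to about 0.27, free edge 60 mm off the carcass, and stays. From there it swings under 2 N and stays where left. Pushed fully in, it catches again.
- hinge_line (a point): Point on the door's upright hinge axis, 264 mm above the table, at x = -90.5, y = 122.5 mm in the cupboard's frame. The door is 18 mm thick, reaches from 2.5 to 240.5 mm from this axis and from 16 to 262 mm above the table. As it opens, its free edge comes forward and round to the hinge side.
- press_point (a point): Point on the outer face of the door where to press: 205 mm from the hinge axis (35 mm from the free edge), 214 mm above the table. Moves with the door.
- door_corner (a point): Upper free corner of the door's inner face, 240.5 mm from the hinge axis, 262 mm above the table. Moves with the door.
- carton: Closed cardboard carton, 104 x 71 x 54 mm, 0.2 to 0.45 kg, loose, standing flat in front of the door. Origin: centre of its underside; x along its 104 mm side, z up.
- tape_measure: Tape measure, 60 x 80 x 66 mm. Origin: centre of its underside. To be left alone.
- pencil: Flat carpenter's pencil lying on the table, 178 mm long, 9 mm high, low enough for the door to pass over it. Origin: its middle, underside. To be left alone.
- sanding_block: Sanding block, 126 x 97 x 24 mm. Origin: centre of its underside. To be left alone.
- chisel: Chisel with a wooden handle, 238 mm long, 28 mm high. Origin: its middle, underside. To be left alone.
Things that resemble listed ones, but are neither listed nor needed, are in the scene too. There is more than one size of the carton; the job needs the larger.

How it is judged:
On the way, in this order (a step that is already met when the one before it is completed fails the run):
1. the door is pressed in past its catch (value of joint door below -0.015 rad), for 0.02 s.
2. the catch has let go: the door stands ajar by itself, untouched (value of joint door above 0.15 rad and contact force between each of the arm, the fingers and door below 0.1 N), for 0.1 s.
3. the door is swung wide open (value of joint door above 1.3 rad), for 0.1 s.
At the end, for the whole second after the job is handed in: The door stands still, open at least 1.3 rad (75 degrees); the carton stands flat on the table, not tipped, at rest, and the door has never touched it; the tape measure, pencil, sanding block and chisel are within 30 mm of where they lay (value of joint door above 1.3 rad and velocity of joint door between -0.05 and 0.05 rad/s and height (world z) of carton between -0.01 and 0.01 m and angle between carton's own z axis and vertical below 0.15 rad and linear speed of carton below 0.02 m/s and distance of each of tape_measure, pencil, sanding_block, chisel from where it was at the start of the episode below 0.03 m).
It fails at once if the door touches the carton (contact force between door and carton above 0.3 N).
It fails at once if the carton is lifted off the table (height (world z) of carton above 0.015 m).
It fails at once if the carton is tipped (angle between carton's own z axis and vertical above 0.35 rad).
It fails at once if a thing that should be left alone is shoved away (distance of any of tape_measure, pencil, sanding_block, chisel from where it was at the start of the episode above 0.03 m).
It also fails if it takes over 64 s, if anything falls off the work surface, if the arm or the gripper's body presses on something with over 40 N, if the wrist force passes 120 N, or if a joint passes its speed limit or range.

## Working session

There is one attempt and no reset: what is moved stays moved. The work goes in short steps, Python scripts to look and compute and a tool call to move; the robot and the scene stay as the last step left them, time stands still between calls to the robot, and variables do not carry over. Pictures are saved under pics/ and viewed, and the job is handed in when it is done.

Besides the shell and the picture viewer there is one more tool, called after "Request:" as name(argument=value, ...) on one line, values as JSON. drive_tool: Moves the arm, as the interface text tells. Its arguments: {"type":"object","properties":{"deltas":{"type":"array"},"hand":{"type":"number"},"squeeze":{"type":"number"}},"required":["deltas"]}

```bash
mkdir -p pics; cat > h.py <<'E'
import numpy as np, cv2
from station import manip
def snap(name,fn):
    s=manip.snapshot(name); cv2.imwrite('pics/'+fn+'.png',cv2.cvtColor(s['frame'],cv2.COLOR_RGB2BGR))
    np.savez('pics/'+fn+'.npz',**s); return s
def cloud(s):
    d=s['depth']; v,u=np.mgrid[0:480,0:640]
    P=np.stack([(u-s['cx'])/s['fx']*d,(v-s['cy'])/s['fy']*d,d],-1)
    W=(P-s['t'])@s['R']; W[d==0]=np.nan; return W
E
python3 - <<'E'
from h import *
for n in('side','top'):
    s=snap(n,n+'1'); print(n,s['fx'],-s['R'].T@s['t'],s['R'].round(2).tolist())
print(manip.sense())
E
```

```text
side 489.41140344980124 [0.73582439 0.6928254  1.08664888] [[-0.95, 0.31, -0.01], [0.27, 0.8, -0.54], [-0.16, -0.51, -0.84]]
top 468.1353365670926 [0.3902577  0.12993049 1.32620083] [[-0.0, -1.0, -0.02], [-0.99, 0.0, -0.11], [0.11, 0.02, -0.99]]
{'t': 0.1, 'q': array([ 1.12548797e+00,  5.28418994e-01,  1.43378941e+00, -8.17474413e-06,
        1.18143453e+00, -1.78531023e-01]), 'qd': array([ 0.00075708, -0.00117612, -0.00396063,  0.00135979, -0.00096023,
        0.00145168]), 'tau': array([-3.40108654e-04, -4.43306172e+01, -1.78585249e+01, -2.75491711e-04,
        3.91554189e-03,  1.36237091e-06]), 'tcp_pos': array([0.16446724, 0.60228466, 0.23039851]), 'tool_rot': array([ 1.32991854e-01,  9.91116601e-01, -9.76832902e-04, -3.11003869e-04]), 'force': array([ 0.32645673, -0.24416636,  0.43526495]), 'ft_torque': array([-0.00049152,  0.00948288, -0.06282258]), 'finger_gap': 0.9985732794696208}
```

View pics/side1.png

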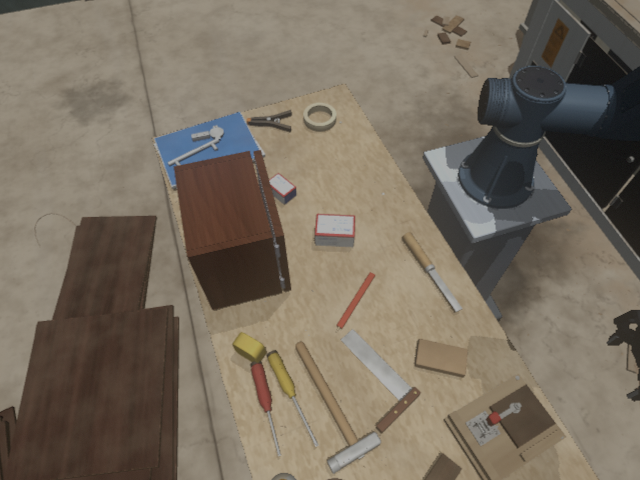

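View pics/top1.png

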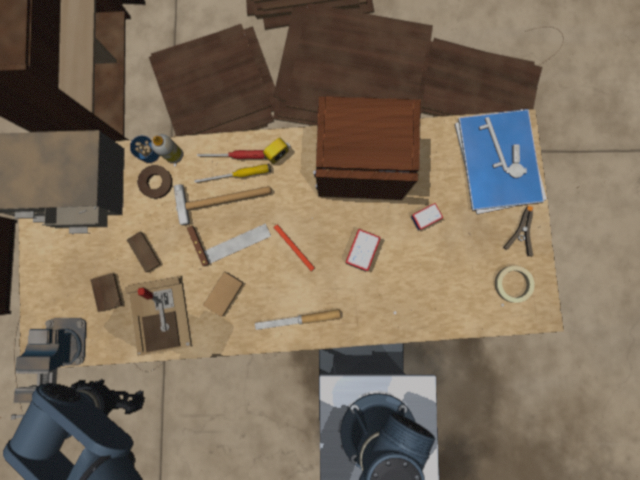

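The top view has the cupboard at (368,148) with its door facing the robot. Its hinge side is image-left and its free edge image-right. There are two cartons: (363,249), which is larger, and (427,216), which is smaller and near the free edge. I'll measure both and crop them.

```bash
python3 - <<'E'
from h import *
for n in('top','side'):
    s=dict(np.load(f'pics/{n}1.npz')); W=cloud(s)
    def rect(m,lab):
        nn,L,st,c=cv2.connectedComponentsWithStats(m.astype(np.uint8))
        for i in range(1,nn):
            if st[i,4]<40: continue
            P=W[L==i]; 
            if not(0.2<P[:,0].mean()<1 and abs(P[:,1].mean())<.65): continue
            (cx,cy),(w,h),a=cv2.minAreaRect(P[:,:2].astype(np.float32))
            print(n,lab,c[i].round(),st[i,4],'xy %.3f %.3f wh %.3f %.3f a %.1f z %.3f'%(cx,cy,w,h,a,np.median(P[:,2])))
    z=W[...,2]
    rect((z>.25)&(z<.28),'cup'); rect((z>.015)&(z<.12),'mid');rect((z>.045)&(z<.06),'54')
    if n=='top':
        rect((z>.006)&(z<.02),'low')
        print('table z',np.nanmedian(z[220:340,150:550]))
    img=s['frame'][:,:,::-1]
    c=img[190:290,300:460] if n=='top' else img[160:260,240:400]
    cv2.imwrite(f'pics/crop_{n}.png',cv2.resize(c,None,fx=4,fy=4,interpolation=cv2.INTER_CUBIC))
a=cv2.imread('pics/crop_top.png');b=cv2.imread('pics/crop_side.png')
cv2.imwrite('pics/crops.png',cv2.resize(np.vstack([a,b]),(480,600)))
E
```

```text
top cup [368. 134.] 7375 xy 0.749 0.039 wh 0.241 0.172 a 87.5 z 0.264
top cup [366. 176.] 883 xy 0.649 0.046 wh 0.236 0.019 a 87.2 z 0.262
top mid [500. 160.] 6754 xy 0.751 -0.355 wh 0.274 0.211 a 7.8 z 0.025
top mid [155. 150.] 943 xy 0.776 0.622 wh 0.136 0.067 a 81.1 z 0.057
top mid [263. 152.] 717 xy 0.763 0.342 wh 0.061 0.194 a 10.9 z 0.033
top mid [154. 181.] 739 xy 0.693 0.632 wh 0.098 0.095 a 45.2 z 0.022
top mid [251. 171.] 331 xy 0.720 0.362 wh 0.028 0.126 a 11.7 z 0.024
top mid [366. 170.] 109 xy 0.710 0.041 wh 0.208 0.024 a 87.6 z 0.031
top mid [211. 200.] 1063 xy 0.665 0.442 wh 0.113 0.274 a 20.0 z 0.025
top mid [361. 195.] 660 xy 0.640 0.049 wh 0.241 0.022 a 82.2 z 0.073
top mid [427. 216.] 484 xy 0.586 -0.141 wh 0.049 0.075 a 27.2 z 0.039
top mid [524. 231.] 337 xy 0.547 -0.396 wh 0.081 0.141 a 88.4 z 0.018
top mid [197. 246.] 286 xy 0.508 0.504 wh 0.120 0.021 a 24.5 z 0.022
top mid [363. 250.] 932 xy 0.492 0.040 wh 0.068 0.102 a 68.3 z 0.054
top mid [515. 284.] 553 xy 0.399 -0.379 wh 0.100 0.102 a 18.7 z 0.025
top mid [223. 294.] 894 xy 0.372 0.429 wh 0.063 0.110 a 58.
[... 2375 characters left out ...]
.2 z 0.027
side mid [504. 429.] 7075 xy 0.319 0.606 wh 0.202 0.149 a 10.0 z 0.027
side mid [398. 409.] 508 xy 0.513 0.505 wh 0.119 0.017 a 23.8 z 0.023
side mid [276. 444.] 55 xy 0.776 0.490 wh 0.005 0.047 a 0.3 z 0.017
side mid [444. 469.] 564 xy 0.476 0.646 wh 0.063 0.045 a 31.8 z 0.020
side mid [284. 476.] 89 xy 0.775 0.564 wh 0.011 0.043 a 71.8 z 0.115
side 54 [334. 226.] 932 xy 0.497 0.041 wh 0.071 0.101 a 70.0 z 0.055
side 54 [248. 293.] 244 xy 0.748 0.161 wh 0.009 0.192 a 87.3 z 0.053
side 54 [252. 352.] 91 xy 0.786 0.296 wh 0.029 0.071 a 69.6 z 0.053
side 54 [509. 411.] 114 xy 0.306 0.583 wh 0.051 0.012 a 6.9 z 0.054
side 54 [486. 427.] 81 xy 0.367 0.596 wh 0.033 0.035 a 30.1 z 0.054
```

View pics/crops.png

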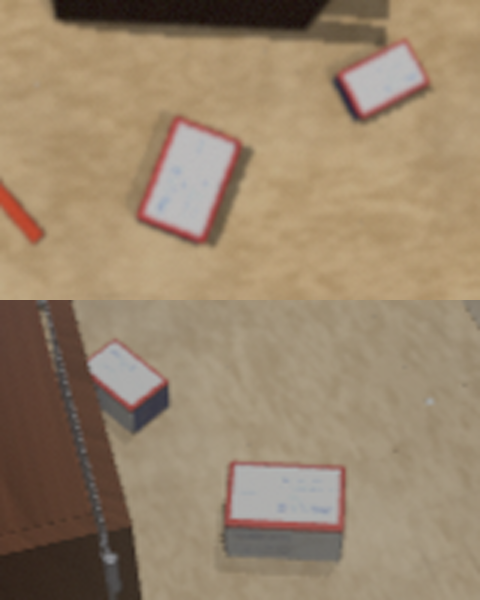

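The target is the carton at top (363,249) / side (334,229). It measures about 102×70 mm in plan and 54 mm high, which fits the 104×71×54 carton. The one at top (427,216) / side (282,187) is only about 75×50×39 mm and lies outside the door's 0.241 m radius, so I'll leave it alone. I'll set up a delta helper next.

```bash
cat >> h.py <<'E'
from scipy.spatial.transform import Rotation as Ro
CUP=np.array([.751,.039]); YAW=np.deg2rad(-2.5)
def loc(x,y): c,s=np.cos(YAW),np.sin(YAW); return CUP+np.array([c*x-s*y,s*x+c*y])
HINGE=loc(-.0905,.1225)
def doorpt(th,r,off):  # off>0 : behind the inner face
    u=np.array([-np.sin(th),-np.cos(th)]); n=np.array([np.cos(th),-np.sin(th)])
    v=np.array([-.0905,.1225])+r*u+off*n
    return loc(*v)
def deltas(rows):
    """rows: (x,y,z,yaw of tool y axis deg)"""
    s=manip.sense(); p=s['tcp_pos']; R=Ro.from_quat(s['tool_rot']).as_matrix()
    ya=np.rad2deg(np.arctan2(R[1,1],R[0,1])); print('tcp',p.round(4),'yawY',round(ya,2),'F',s['force'].round(2),'t',s['t'],'q',s['q'].round(2))
    for r in rows:
        d=R.T@(np.array(r[:3])-p)*100; print(d.round(2),round(-((r[3]-ya+180)%360-180),1))
E
python3 - <<'E'
from h import *
print(HINGE, loc(-.1085,-.0825))
deltas([(.523,.110,.2,68),(.523,.110,.022,68)])
E
```

```text
[0.66592951 0.16533096] [ 0.63900467 -0.03868877]
tcp [0.1645 0.6023 0.2304] yawY 74.71 F [ 0.33 -0.24  0.44] t 0.1 q [ 1.13  0.53  1.43 -0.    1.18 -0.18]
[-47.56 -38.03   3.1 ] 6.7
[-47.57 -37.99  20.9 ] 6.7
```

Request:
drive_tool(deltas=[-2,-1.6,0,0.7,-5.5,-4.4,0,1.4,-9.5,-7.6,0.5,2,-13.5,-10.8,0.5,2.7,-17.5,-14,1,3.4,-21.5,-17.2,1,4,-25.5,-20.4,1,5,-29.5,-23.6,1,6,-33.5,-26.8,1,6.7,-37.5,-30,1,6.7,-41.5,-33.2,1,6.7,-44.5,-35.6,1,6.7], hand=0)

```text
t: 1.3
tcp_pos: [0.5005, 0.1396, 0.2207]
tool_rot: [0.191, 0.982, -0.001, -0.001]
force: [0.2, 0.6, 0.3]
finger_gap: -0.003
```

```bash
python3 - <<'E'
from h import *
deltas([(.523,.110,.2,68),(.523,.110,.022,68)])
E
```

```text
tcp [0.5005 0.1396 0.2207] yawY 67.99 F [0.16 0.6  0.25] t 1.3 q [ 0.06  0.4   1.71 -0.    1.04 -1.13]
[-3.2  -1.9   2.08] -0.0
[-3.21 -1.87 19.88] -0.0
```

Request:
drive_tool(deltas=[-1.5,-0.9,1,0,-3.2,-1.9,3,0,-3.2,-1.9,6,0,-3.2,-1.9,9,0,-3.2,-1.9,12,0,-3.2,-1.9,15,0,-3.2,-1.9,17.5,0,-3.2,-1.9,19,0,-3.2,-1.9,19.8,0,-3.2,-1.9,19.8,0])

```text
t: 2.3
tcp_pos: [0.522, 0.1097, 0.0217]
tool_rot: [0.191, 0.982, -0.001, -0.002]
force: [-0.5, 0.5, -0.1]
finger_gap: -0.005
```

```bash
python3 - <<'E'
from h import *
snap('side','side2')
d=np.array([-np.cos(np.deg2rad(68)),-np.sin(np.deg2rad(68))])
p=np.array([.523,.110])
deltas([(*(p+d*k),.022,68) for k in(.025,.1,.17)])
E
```

```text
tcp [0.5227 0.1097 0.0225] yawY 67.99 F [0.3  0.4  0.17] t 2.35 q [-0.    0.74  1.8  -0.    0.6  -1.19]
[-0.02 -2.46  0.06] -0.0
[-0.02 -9.96  0.08] -0.0
[ -0.02 -16.96   0.09] -0.0
```

View pics/side2.png

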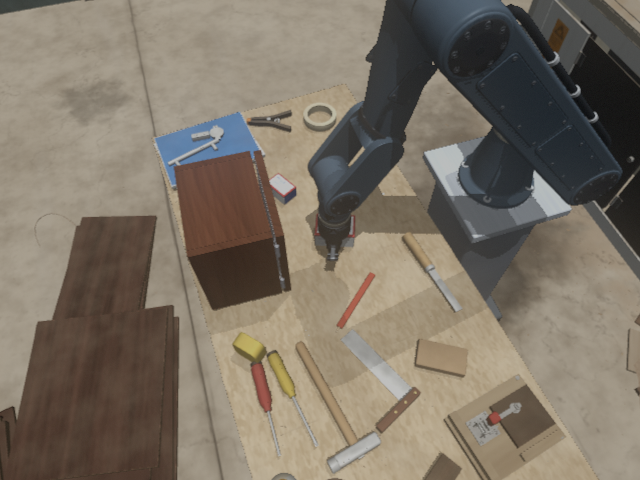

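The fingertip at (332,268) is beside the carton's hinge-side long face, clear of the pencil. I'll slide the carton now.

Request:
drive_tool(deltas=[0,-1.2,0,0,0,-2.2,0,0,0,-3,0,0,0,-4,0,0,0,-5,0,0,0,-6,0,0,0,-7,0,0,0,-8,0,0,0,-9,0,0,0,-10,0,0,0,-11,0,0,0,-12,0,0])

```text
t: 3.55
tcp_pos: [0.4773, -0.0023, 0.0228]
tool_rot: [0.191, 0.982, -0.001, -0.001]
force: [0.6, 1.5, 1.7]
finger_gap: -0.001
```

```bash
python3 - <<'E'
from h import *
deltas([]); snap('top','top3')
E
```

```text
tcp [ 0.4773 -0.0023  0.0228] yawY 68.0 F [0.58 1.48 1.74] t 3.55 q [-0.24  0.71  1.95 -0.    0.48 -1.42]
```

View pics/top3.png

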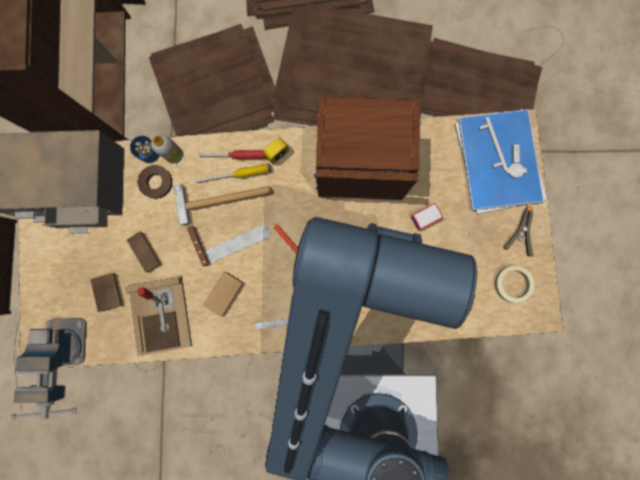

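The arm hides the carton in this view. I'll push 4.5 cm further, back off, lift, then look again.

Request:
drive_tool(deltas=[0,-1,0,0,0,-2,0,0,0,-3,0,0,0,-4,0,0,0,-4.5,0,0,0,-4.5,0,0,0,-3,0,0,0,-1,0,0,0,0,0,0,0,0.5,-3,0,0,0.5,-7,0,0,0.5,-11,0])

```text
t: 4.8
tcp_pos: [0.4781, 0.0021, 0.1333]
tool_rot: [0.191, 0.982, -0.001, -0.003]
force: [0.6, -0.7, -0.6]
finger_gap: 0.001
```

```bash
python3 - <<'E'
from h import *
deltas([])
s=snap('side','side4'); W=cloud(s); z=W[...,2]
m=((z>.047)&(z<.062)).astype(np.uint8); n,L,st,c=cv2.connectedComponentsWithStats(m)
for i in range(1,n):
    if st[i,4]>60:
        P=W[L==i][:,:2].astype(np.float32); b=cv2.minAreaRect(P)
        if .25<b[0][0]<.6 and abs(b[0][1])<.4:
            print(c[i].round(),b,'min dist hinge',np.linalg.norm(P-HINGE,axis=1).min())
E
```

```text
tcp [0.4781 0.0021 0.1333] yawY 68.03 F [ 0.59 -0.74 -0.58] t 4.8 q [-0.23  0.49  1.88 -0.    0.77 -1.41]
[324. 183.] ((0.4755610227584839, -0.10008713603019714), (0.07209928333759308, 0.03231951594352722), 72.05951690673828) min dist hinge 0.2893635514998154
[349. 184.] ((0.4151807427406311, -0.07563623785972595), (0.06903555244207382, 0.039782457053661346), 66.06486511230469) min dist hinge 0.3086558815926462
```

View pics/side4.png

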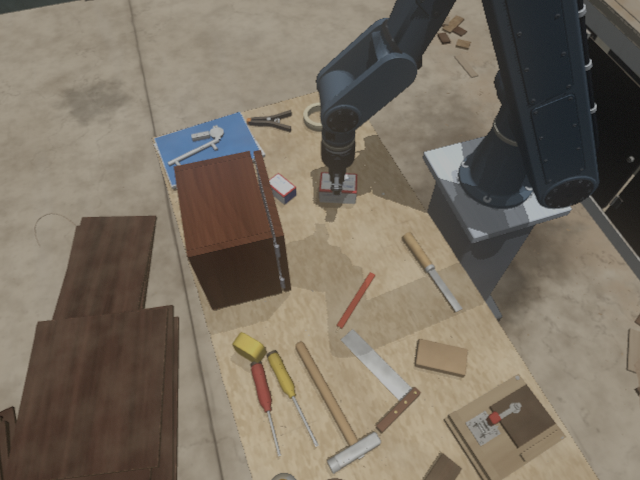

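The carton stands flat at about (324–349,184) in the side view. Its nearest corner is about 0.285 m from the hinge and the door reaches 0.241 m, so it is clear. Next is the approach to the press point.

```bash
python3 - <<'E'
from h import *
deltas([(.52,-.03,.212,87.5),(.605,-.0385,.212,87.5)])
E
```

```text
tcp [0.4819 0.0014 0.139 ] yawY 68.05 F [0.9  0.23 4.61] t 4.85 q [-0.23  0.48  1.88 -0.    0.77 -1.41]
[-4.76 -1.5  -7.27] -19.4
[-12.96   0.89  -7.22] -19.4
```

Request:
drive_tool(deltas=[-1,-0.3,-1.5,-3,-2,-0.6,-4,-7,-3,-0.9,-6,-11,-4,-1.2,-7.2,-15,-6,-0.5,-7.2,-19.4,-8,0,-7.2,-19.4,-10,0.5,-7.2,-19.4,-12,0.8,-7.2,-19.4,-13,0.9,-7.2,-19.4,-13,0.9,-7.2,-19.4,-13,0.9,-7.2,-19.4])

```text
t: 5.95
tcp_pos: [0.6042, -0.0382, 0.2113]
tool_rot: [0.022, 1.0, -0.002, 0.002]
force: [-0.4, -0.4, 1.1]
finger_gap: 0.001
```

```bash
python3 - <<'E'
from h import *
snap('side','side5')
deltas([(.62,-.0385,.212,87.5),(.635,-.0385,.212,87.5)])
E
```

```text
tcp [ 0.604  -0.0381  0.2114] yawY 87.46 F [ 0.2  -0.46  0.52] t 6.0 q [-0.25  0.52  1.51 -0.    1.11 -1.77]
[-1.6   0.03 -0.05] -0.0
[-3.1   0.1  -0.05] -0.0
```

View pics/side5.png

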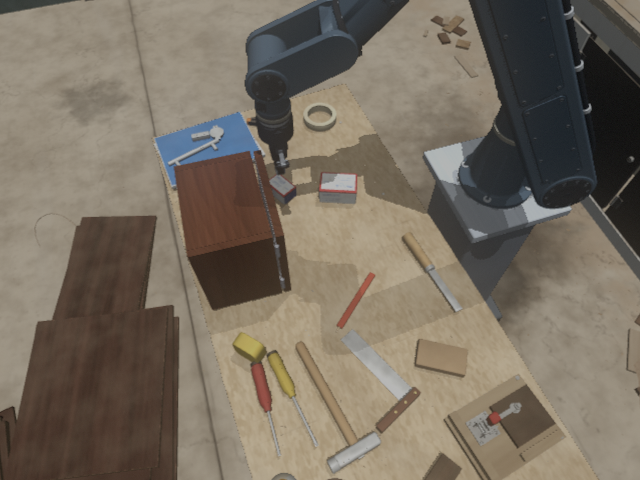

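The fingertip at (283,165) is just in front of the door near its free edge, and the carton at (338,187) is out of the way. I'll press slowly.

Request:
drive_tool(deltas=[-0.8,0,0,0,-1.5,0,0,0,-1.8,0,0,0,-2.0,0,0,0,-2.2,0,0,0,-2.3,0,0,0,-2.4,0,0,0,-2.4,0,0,0])

```text
t: 6.8
tcp_pos: [0.6273, -0.0393, 0.2112]
tool_rot: [0.022, 1.0, -0.002, 0.001]
force: [-2.8, -0.6, 0.9]
finger_gap: 0.003
```

Request:
drive_tool(deltas=[-0.1,0,0,0,-0.2,0,0,0,-0.2,0,0,0])

```text
t: 7.1
tcp_pos: [0.6293, -0.0394, 0.2112]
tool_rot: [0.022, 1.0, -0.002, 0.001]
force: [-3.4, -0.9, 1.2]
finger_gap: -0.003
```

```bash
python3 - <<'E'
from h import *
deltas([])
E
```

```text
tcp [ 0.6293 -0.0394  0.2112] yawY 87.47 F [-3.36 -0.85  1.21] t 7.1 q [-0.24  0.56  1.44 -0.    1.14 -1.76]
```

Request:
drive_tool(deltas=[-0.1,0,0,0,-0.1,0,0,0])

```text
t: 7.3
tcp_pos: [0.6298, -0.0394, 0.211]
tool_rot: [0.022, 1.0, -0.002, 0.0]
force: [-4.1, -0.6, 2.3]
finger_gap: 0.0
```

Request:
drive_tool(deltas=[-0.1,0,0,0,-0.1,0,0,0])

```text
t: 7.5
tcp_pos: [0.6297, -0.0393, 0.211]
tool_rot: [0.022, 1.0, -0.002, -0.001]
force: [-5.7, -1.1, 1.8]
finger_gap: 0.003
```

Request:
drive_tool(deltas=[-0.2,0,0,0,-0.3,0,0,0,-0.3,0,0,0])

```text
t: 7.8
tcp_pos: [0.6295, -0.0391, 0.2108]
tool_rot: [0.021, 1.0, -0.002, -0.005]
force: [-11.4, -0.9, 5.1]
finger_gap: 0.001
```

Force climbs with no further travel, so the door is at its hard stop. I'll retract quickly.

Request:
drive_tool(deltas=[5,0,0,0,10,0,0,0,12,0,0,0,12,0,0,0,12,0,0,0,12,0,0,0])

```text
t: 8.4
tcp_pos: [0.5125, -0.0346, 0.2126]
tool_rot: [0.021, 1.0, -0.002, -0.003]
force: [-0.4, 0.8, 1.1]
finger_gap: 0.004
```

```bash
python3 - <<'E'
from h import *
s=snap('side','side6'); W=cloud(s); z=W[...,2]; deltas([])
m=((z>.256)&(z<.269)).astype(np.uint8); m[:,330:]=0; n,L,st,c=cv2.connectedComponentsWithStats(m)
for i in range(1,n):
    if st[i,4]>60:
        P=W[L==i][:,:2].astype(np.float32); print(c[i].round(),st[i,4],cv2.boxPoints(cv2.minAreaRect(P)).round(3).tolist())
for th in(.2,.27,.35): print(th,doorpt(th,.2405,0),doorpt(th,.2405,-.018))
E
```

```text
tcp [ 0.5121 -0.0345  0.2124] yawY 87.57 F [-0.36  1.13 -1.06] t 8.45 q [-0.28  0.41  1.73 -0.01  1.01 -1.81]
[281. 194.] 803 [[0.578000009059906, -0.05900000035762787], [0.5960000157356262, -0.06499999761581421], [0.6690000295639038, 0.164000004529953], [0.6499999761581421, 0.17000000178813934]]
[220. 205.] 7594 [[0.6629999876022339, -0.07900000363588333], [0.8330000042915344, -0.08699999749660492], [0.8429999947547913, 0.15800000727176666], [0.6740000247955322, 0.16500000655651093]]
0.2 [ 0.60791366 -0.06806658] [ 0.59044524 -0.06372443]
0.27 [ 0.59173125 -0.06343719] [ 0.57460931 -0.05788389]
0.35 [ 0.57368662 -0.05677599] [ 0.55706323 -0.04987216]
```

View pics/side6.png

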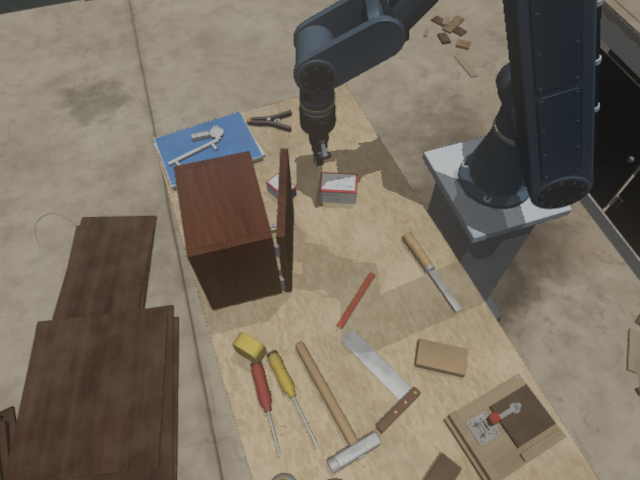

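The door now stands ajar at about 0.27 rad, free edge near (284,152) in the side view, untouched, with the fingertip at (322,158) well away. I'll go around the free edge and in behind the door.

```bash
python3 - <<'E'
from h import *
deltas([(.515,-.14,.214,87.5),(.63,-.14,.214,87.5),(.632,-.045,.214,87.5)])
E
```

```text
tcp [ 0.5121 -0.0345  0.2124] yawY 87.57 F [-0.36  1.13 -1.06] t 8.45 q [-0.28  0.41  1.73 -0.01  1.01 -1.81]
[ -0.73 -10.53  -0.13] 0.1
[-12.22 -10.04  -0.2 ] 0.1
[-12.02  -0.54  -0.24] 0.1
```

Request:
drive_tool(deltas=[0,-3,-0.1,0,0,-6.5,-0.2,0,0,-9.5,-0.2,0,-0.7,-10.5,-0.2,0,-3.5,-10.5,-0.2,0,-7,-10.3,-0.2,0,-10,-10.2,-0.2,0,-12,-10,-0.2,0,-12.2,-10,-0.2,0,-12.2,-10,-0.2,0])

```text
t: 9.45
tcp_pos: [0.6303, -0.139, 0.2132]
tool_rot: [0.021, 1.0, -0.002, -0.004]
force: [0.2, -0.5, 0.1]
finger_gap: -0.003
```

```bash
python3 - <<'E'
from h import *
snap('side','side7')
deltas([(.632,-.045,.214,87.5)])
E
```

```text
tcp [ 0.6294 -0.139   0.2133] yawY 87.6 F [-0.75  0.28 -1.21] t 9.5 q [-0.39  0.58  1.39 -0.01  1.18 -1.91]
[ 0.14  9.4  -0.1 ] 0.1
```

View pics/side7.png

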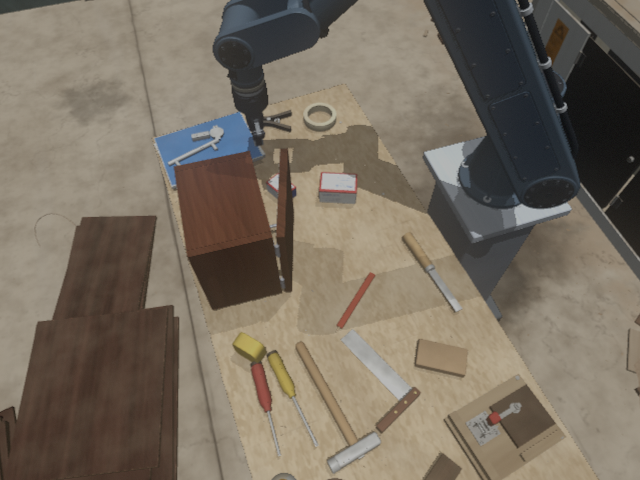

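The fingertip at (258,140) lines up with the gap behind the door's free edge at (284,152), so I'll slide in.

Request:
drive_tool(deltas=[0,1.5,-0.1,0,0,3,-0.1,0,0,4.5,-0.1,0,0,6,-0.1,0,0,7.5,-0.1,0,0.1,8.8,-0.1,0,0.1,9.4,-0.1,0,0.1,9.4,-0.1,0])

```text
t: 10.3
tcp_pos: [0.6324, -0.0439, 0.214]
tool_rot: [0.02, 1.0, -0.002, -0.004]
force: [-0.6, 0.6, 0.4]
finger_gap: -0.002
```

```bash
python3 - <<'E'
from h import *
deltas([(*doorpt(t,.2,.013),.213,87.5-np.rad2deg(max(t-.1,0))) for t in (.27,.33,.39,.45,.51,.57,.63,.69,.75,.81,.87,.93,.99)])
E
```

```text
tcp [ 0.6324 -0.0439  0.214 ] yawY 87.69 F [-0.61  0.57  0.42] t 10.3 q [-0.24  0.56  1.42 -0.01  1.17 -1.77]
[1.63 1.43 0.11] 9.9
[2.8  1.71 0.12] 13.4
[3.95 2.07 0.13] 16.8
[5.08 2.49 0.13] 20.2
[6.18 2.98 0.14] 23.7
[7.24 3.53 0.15] 27.1
[8.28 4.15 0.15] 30.6
[9.27 4.83 0.16] 34.0
[10.22  5.56  0.17] 37.4
[11.13  6.35  0.17] 40.9
[11.98  7.2   0.17] 44.3
[12.79  8.09  0.18] 47.7
[13.53  9.03  0.18] 51.2
```

Request:
drive_tool(deltas=[0.8,0.8,0.1,4,1.6,1.4,0.1,9,2.8,1.7,0.1,13,4,2.1,0.1,17,5.1,2.5,0.1,20,6.2,3,0.1,24,7.2,3.5,0.1,27,8.3,4.2,0.1,31,9.3,4.8,0.1,34,10.2,5.6,0.1,37,11.1,6.4,0.1,41,11.1,6.4,0.1,41])

```text
t: 11.5
tcp_pos: [0.523, 0.0247, 0.2137]
tool_rot: [0.369, 0.929, -0.003, -0.004]
force: [0.8, 0.3, -0.1]
finger_gap: -0.001
```

```bash
cat > m.py <<'E'
from h import *
import sys
s=snap('side',sys.argv[1]); W=cloud(s); z=W[...,2]
m=((z>.254)&(z<.268)&(W[...,0]<.67)).astype(np.uint8); n,L,st,c=cv2.connectedComponentsWithStats(m)
for i in range(1,n):
    if st[i,4]>60:
        P=W[L==i][:,:2].astype(np.float32); print(c[i].round(),st[i,4],cv2.boxPoints(cv2.minAreaRect(P)).round(3).tolist())
E
python3 m.py side8; python3 - <<'E'
from h import *
deltas([(*doorpt(t,.2,.013),.213,87.5-np.rad2deg(max(t-.1,0))) for t in (.81,.87,.93,.99,1.05,1.11,1.17,1.23,1.29,1.35,1.41,1.47,1.53)])
E
```

```text
[510. 124.] 233 [[0.03400000184774399, -0.10899999737739563], [0.04600000008940697, -0.11100000143051147], [0.0949999988079071, 0.16599999368190765], [0.0820000022649765, 0.1679999977350235]]
[251. 164.] 69 [[0.6629999876022339, -0.07800000160932541], [0.6700000166893005, -0.07800000160932541], [0.6700000166893005, 0.012000000104308128], [0.6639999747276306, 0.012000000104308128]]
[310. 203.] 935 [[0.4690000116825104, 0.029999999329447746], [0.4819999933242798, 0.014000000432133675], [0.6679999828338623, 0.16300000250339508], [0.6549999713897705, 0.18000000715255737]]
[562. 195.] 218 [[-0.004000000189989805, 0.27000001072883606], [0.09000000357627869, 0.16899999976158142], [0.13699999451637268, 0.21299999952316284], [0.041999999433755875, 0.3140000104904175]]
tcp [0.524  0.0242 0.2138] yawY 46.77 F [-0.59  0.1   0.01] t 11.55 q [-0.16  0.42  1.7  -0.01  1.03 -0.98]
[ 0.01 -0.03  0.08] -0.0
[1.21 0.05 0.09] 3.4
[2.4  0.2  0.09] 6.8
[3.58 0.42 0.09] 10.3
[4.75 0.71 0.1 ] 13.7
[5.89 1.07 0.1 ] 17.1
[7.02 1.5  0.1 ] 20.6
[8.11 1.99 0.1 ] 24.0
[9.18 2.55 0.1 ] 27.5
[10.21  3.18  0.09] 30.9
[11.2   3.86  0.09] 34.3
[12.14  4.6   0.09] 37.8
[13.04  5.4   0.09] 41.2
```

View pics/side8.png

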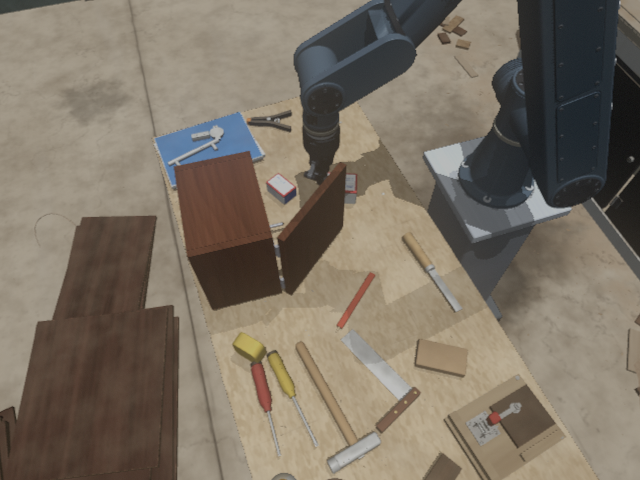

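The door is at about 0.85 rad, free corner near (345,166), with the fingertip behind it. The carton at (351,187) lies beyond its path. I'll keep sweeping.

Request:
drive_tool(deltas=[1.2,0,0.1,3,2.4,0.2,0.1,7,3.6,0.4,0.1,10,4.8,0.7,0.1,14,5.9,1.1,0.1,17,7,1.5,0.1,21,8.1,2,0.1,24,9.2,2.6,0.1,27,10.2,3.2,0.1,31,11.2,3.9,0.1,34,12.1,4.6,0.1,38,12.1,4.6,0.1,38])

```text
t: 12.75
tcp_pos: [0.468, 0.141, 0.213]
tool_rot: [0.65, 0.76, -0.004, -0.002]
force: [0.4, 0.3, -0.0]
finger_gap: -0.001
```

```bash
python3 m.py side9; python3 - <<'E'
from h import *
deltas([(*doorpt(t,.2,.013),.213,87.5-np.rad2deg(max(t-.1,0))) for t in (1.53,1.58)]+[(.46,.05,.25,4)])
E
```

```text
[541. 152.] 556 [[-0.05999999865889549, 0.2639999985694885], [0.057999998331069946, -0.10100000351667404], [0.1550000011920929, -0.07000000029802322], [0.03700000047683716, 0.29499998688697815]]
[252. 168.] 84 [[0.6629999876022339, -0.07800000160932541], [0.6700000166893005, -0.07800000160932541], [0.6700000166893005, 0.05299999937415123], [0.6629999876022339, 0.05299999937415123]]
[334. 225.] 1202 [[0.4269999861717224, 0.1809999942779541], [0.42800000309944153, 0.13300000131130219], [0.6660000085830688, 0.13699999451637268], [0.6650000214576721, 0.1850000023841858]]
tcp [0.4681 0.1405 0.2129] yawY 8.94 F [-0.16 -1.07  0.22] t 12.8 q [ 0.06  0.37  1.78 -0.    0.99 -0.09]
[ 1.26 -0.02 -0.01] 3.4
[ 2.26  0.1  -0.01] 6.2
[-8.82 -2.23 -3.67] 4.9
```

View pics/side9.png

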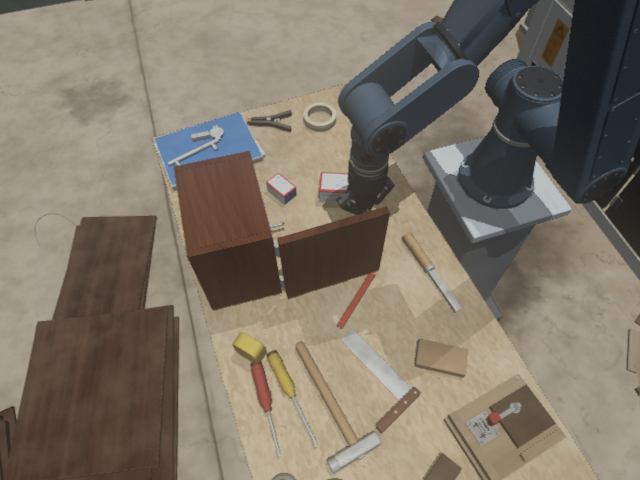

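The door is about square, roughly 1.5 rad, with its corner at (388,210). I'll withdraw the finger from it and lift.

Request:
drive_tool(deltas=[-1,-0.2,0,0,-3,-0.5,0,0,-5.5,-1,0,0,-8,-1.5,0,0,-9,-2,-2,0,-9,-2,-5,0,-9,-2,-8,0,-9,-2,-8,0,-9,-2,-8,0])

```text
t: 13.7
tcp_pos: [0.4631, 0.0476, 0.2937]
tool_rot: [0.65, 0.76, -0.003, -0.001]
force: [0.4, -1.2, -0.1]
finger_gap: -0.005
```

```bash
python3 m.py side10; python3 - <<'E'
from h import *
deltas([]); s=dict(np.load('pics/side10.npz')); a=dict(np.load('pics/side1.npz'))
W=cloud(s); z=W[...,2]; P=W[(z>.12)&(z<.255)&(W[...,0]>.43)&(W[...,0]<.65)&(W[...,1]>.12)&(W[...,1]<.3)]
k=np.polyfit(P[:,0],P[:,1],1); print('door outer face slope',k,len(P),'theta',np.pi/2-np.arctan(k[0])-0+YAW*0, 'corr', 1.5708+np.arctan(k[0])+ -YAW)
m=(z>.047)&(z<.062)&(W[...,0]>.3)&(W[...,0]<.6)&(W[...,1]<.05)&(W[...,1]>-.2); print('carton',m.sum(),z[m].min(),z[m].max(),W[m].mean(0))
E
```

```text
[536. 158.] 493 [[-0.009999999776482582, 0.2709999978542328], [0.03799999877810478, -0.1120000034570694], [0.14100000262260437, -0.0989999994635582], [0.09300000220537186, 0.2840000092983246]]
[250. 162.] 61 [[0.6629999876022339, -0.07800000160932541], [0.6690000295639038, -0.07800000160932541], [0.6729999780654907, -0.004999999888241291], [0.6660000085830688, -0.004999999888241291]]
[333. 227.] 1121 [[0.42800000309944153, 0.18199999630451202], [0.42800000309944153, 0.1589999943971634], [0.6660000085830688, 0.16300000250339508], [0.6650000214576721, 0.1860000044107437]]
tcp [0.4624 0.0479 0.2928] yawY 8.93 F [0.43 0.3  0.18] t 13.75 q [-0.13  0.23  1.73 -0.01  1.18 -0.29]
door outer face slope [0.01671476 0.17193454] 3095 theta 1.5540831268562423 corr 1.6311464312385124
carton 778 0.047007507868291484 0.06167205810334918 [ 0.44493169 -0.08497144  0.0547204 ]
```

View pics/side10.png

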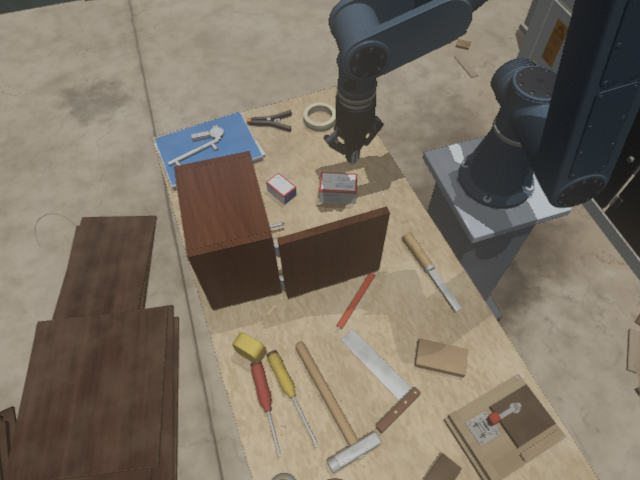

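The door is at about 1.51 rad and free of the fingertip. The carton stands flat and clear at (338,188), and the pencil, chisel, sanding block and tape measure look unchanged. Handing in.

```bash
python3 - <<'E'
from h import *
print(manip.sign_off()); print(manip.sense()['t'])
E
```

```text
the job is handed in; nothing more can be done
None
the job is handed in; nothing more can be done
```

The cupboard door is open and nearly square to the front, and the job is handed in; no verdict came back.

- **Carton:** I slid the larger carton about 14 cm along the table with the shut fingertip. Its nearest corner is about 0.28 m from the hinge, and the door reaches 0.24 m.
- **Door:** I pressed it beside the free edge to its hard stop (about 11 N, with no further travel), then pulled the fingertip away. It sprang to about 0.27 rad and stood there untouched. I then swung it round from behind with the fingertip and withdrew.

**Last checks** (camera, about 13.7 s, before handing in):
- **Door angle:** it was at about 1.51 rad by a fit to its outer face. My script also printed 1.55 and 1.63; the 1.63 had a sign slip and the 1.55 left out the cupboard's 2.5° turn. All are above the required 1.3.
- **Carton:** it stood flat, its top about 54 mm above the table, centred near (0.445, -0.085) m.
- **Other things:** the pencil, chisel, sanding block, tape measure and small carton showed no visible shift. I judged these by eye and did not re-measure them.
- **Not read directly:** the door joint value and the contact forces.

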